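# Put the rollers, spool and tape back in their dishes

### The arm

A 7-joint arm with a two-finger parallel gripper is mounted at the origin on a cart in front of the work surface, level with it; the furniture and walls round the work are solid. World frame = base frame: x ahead of the robot, y to its left, z up, the work surface at z = 0. Lengths are in mm, angles in rad, forces in N, time in s.
With the tool pointing down it reaches from about 400 to 875 mm from the base axis. Payload 4.4 kg.
Tool frame: the origin (TCP) lies midway between the tips of the shut fingers; the grasp point (between the pads) lies ctrl.grip_depth behind it (ctrl.grip_depth is the distance from the TCP to the grasp point, in mm); z points along the fingers, y is the line along which they close (so a half turn about z gives the same grasp; the last joint's range is limited). The gripper opens to 85 mm and grips with 20 to 120 N. Pads are 22 mm wide; open, the fingers measure 114 mm over their backs; the gripper's body (76 mm by 85 mm) begins 54 mm behind the grasp point. The pads swing forward as they close: fully open they stand 13 mm farther back than shut.
Start: joints at [1.093, 0.628, 0.038, 1.517, -0.027, 0.996, -0.02], TCP at [260.197, -595.664, 231.313] pointing down, gripper open.
Joint ranges: [-3.06, 3.06], [-0.37, 2.12], [-1.25, 1.32], [0.18, 2.47], [-1.1, 4.24], [0.23, 1.98], [-2.94, 2.94]. Speed limits (rad/s): [2.57, 2.57, 3.14, 3.14, 3.14, 3.14, 3.14].

### API

Orientations are given as [roll, pitch, yaw] about the fixed x, y, z axes, in that order (R = Rz(yaw) Ry(pitch) Rx(roll)).
In Python, from cell import ctrl gives the robot as it stands.
- The arm moves only by the tool carry_out, never from a script. Its argument "deltas" is one flat list of numbers, 7 for each row, row after row: the turn, a rotation vector about the tool's x, y, z in degrees, then the shift along the tool's x, y, z in m, then the closure, from -1 (fully open) to 1 (shut). In form: [wx, wy, wz, dx, dy, dz, claw, wx, wy, wz, dx, dy, dz, claw, ...]. A call has 1 to 12 rows; each row shifts and turns the commanded pose from where the row before left it, along the tool's axes as they then stand; what a row does not reach is not made up. A row lasts 1/8 s, in which the tool goes at most 62.5 mm and 10.7 degrees, less where a joint would pass 70% of its speed; a pose out of reach is approached as far as the arm can. A call with a gripper value outside its range is refused whole. The fingers move at their own pace and stop on an object; the grip force is fixed at half the most. Time passes only in rows, so rows that do not move let the fingers close. It gives the time, the measured TCP pose, the force, the opening and the grip force at its end, in the units of the state.
- ctrl.read_state(): the state, without advancing time (a new reading comes with each control period).
- ctrl.get_image(name): name is "scene" or "side" or "wrist"; returns the picture (420x560x3 uint8, red, green, blue); there is no depth.
- ctrl.calibration(name): a dict with "mtx" (3x3 intrinsics, pixels), "R" (3x3) and "t" (3): a world point X has camera coordinates R X + t. Camera axes: x right, y down, z forward; pixel columns grow to the right and rows downward; lengths in mm; the calibration is good to about 2 mm. A picture is of the moment at which its call begins: read the wrist's pose just before it. calibration takes no time and is no camera call; for the wrist camera it gives the pose at the moment of the call.
- ctrl.finish_job(): hands the job in; it is judged then, once.
The state is a dict: "clock": time; "qpos": joint angles; "qd": joint speeds; "tau": joint torques, N m; "eef_pos": TCP position; "tool_rot": TCP orientation; "force": force on the tool from outside, world axes, zero at the start; "torque": the same for the moment, N m; "width": finger opening in mm; "gripper_force": force on a finger pad.
Only numpy, scipy, OpenCV 4.12 (cv2) and the standard library are available. Lean on these libraries where they do the work, as an engineer would, in place of code of your own. Each camera call takes 0.05 s, during which the arm holds its last target. There are 200 camera calls.

### The job

Put the round stock away: set each of the two dark feed rollers, the solder spool and the blue tape roll flat in the black dish of its size - one roller in each of the two small dishes with grey pads, the spool in the middle-sized one with the green pad, the tape in the largest one with the yellow pad. Either roller may go in either small dish. Leave the metal stop block and the tally counter where they stand.

Things in the scene. Friction and masses are not known exactly. Their poses are not given: they have to be found in the camera images.
- feed_roller_1: Loose dark grey rubber feed roller with a beige hub, lying flat: a plain solid cylinder 34 mm in diameter, 18 mm high, 25 to 50 g. Origin at the centre of its underside, z up its axis. Grasp across its rim from above. The two rollers are alike.
- feed_roller_2: Loose dark grey rubber feed roller with a beige hub, lying flat: a plain solid cylinder 34 mm in diameter, 18 mm high, 25 to 50 g. Origin at the centre of its underside, z up its axis. Grasp across its rim from above. The two rollers are alike.
- solder_spool: Loose solder spool standing on its flange: blue flanges 56 mm in diameter, 4 mm thick, white wire on a core between them (the solid core is only 24 mm thick, so grip the flanges, e.g. the top one at 28 to 32 mm), 32 mm high in all, 0.15 to 0.31 kg. Origin at the centre of its underside, z up its axis.
- tape_roll: Loose roll of blue tape lying flat: 68 mm outside diameter, bore 26 mm with a cardboard core, 18 mm high, 35 to 70 g. Origin at the centre of its underside, z up its axis. Grasp across the outside.
- roller_dish_1: Small black round dish with a grey pad, for one feed roller: inner diameter 50 mm, outer 66 mm at the foot; fixed; origin at the centre of its underside on the table; inner floor 2.5 mm above the table, rim top 7 mm above the table. The two small dishes are alike.
- roller_dish_2: Small black round dish with a grey pad, for one feed roller: inner diameter 50 mm, outer 66 mm at the foot; fixed; origin at the centre of its underside on the table; inner floor 2.5 mm above the table, rim top 7 mm above the table. The two small dishes are alike.
- spool_dish: Middle-sized black round dish with a green pad, for the solder spool: inner diameter 72 mm, outer 88 mm at the foot; fixed; origin at the centre of its underside on the table; inner floor 2.5 mm above the table, rim top 7 mm above the table.
- tape_dish: Largest black round dish with a yellow pad, for the tape roll: inner diameter 84 mm, outer 100 mm at the foot; fixed; origin at the centre of its underside on the table; inner floor 2.5 mm above the table, rim top 7 mm above the table.
- stop_block: Loose bare grey metal stop block, 40 (x) x 30 (y) x 20 mm, standing among the others; not to be moved. Origin at the centre of its underside.
- tally_counter: Loose black box-shaped hand tally counter with a white push button, 34 (x) x 50 (y) x 39 mm, standing among the others; not to be moved. Origin at the centre of its underside.

How it is judged:
By the outcome, as a careful person would: the job done as asked, in the order asked, and still so for the second after the job is handed in, with the robot touching nothing.
It also fails if it takes over 96 s, if anything falls off the work surface, if the arm or the gripper's body presses on something with over 40 N, if the wrist force passes 120 N, or if a joint passes its speed limit or range.

## Working session

There is one attempt and no reset: what is moved stays moved. The work goes in short steps, Python scripts to look and compute and a tool call to move; the robot and the scene stay as the last step left them, time stands still between calls to the robot, and variables do not carry over. Pictures are saved under pics/ and viewed, at most 14 in all, crops included, and the job is handed in when it is done.

Besides the shell and the picture viewer there is one more tool, called as a command line: name --argument value ..., lists and objects as JSON in quotes. carry_out: Moves the arm, as the interface text tells. Its arguments: {"type":"object","properties":{"deltas":{"type":"array"}},"required":["deltas"]}

```bash
ls; mkdir -p pics; python3 - <<'E'
from cell import ctrl
import cv2
s=ctrl.read_state();print(s,ctrl.grip_depth)
a=ctrl.get_image("scene");b=ctrl.get_image("side")
cv2.imwrite("pics/scene0.png",a[:,:,::-1]);cv2.imwrite("pics/side0.png",b[:,:,::-1])
for n in("scene","side"):print(ctrl.calibration(n))
E
```

```text
pics
{'clock': 0.0, 'qpos': array([ 1.09317726,  0.62933527,  0.03840466,  1.5183651 , -0.02699411,
        0.99628396, -0.01998605]), 'qd': array([-0.00013345, -0.00211667,  0.00223961,  0.00140391,  0.00178713,
       -0.00078392,  0.00159974]), 'tau': array([-9.78462231e-05, -5.63403189e+01,  1.22618482e+00, -1.93445671e+01,
        1.10363035e-02,  1.05649960e-02, -4.28250544e-06]), 'eef_pos': array([ 259.97783247, -595.07011708,  230.39635965]), 'tool_rot': array([-3.13971777e+00,  7.05169586e-06,  4.11866464e-01]), 'force': array([-0.14971442,  0.40811694,  0.43897203]), 'torque': array([-0.00416973, -0.00640023,  0.02003918]), 'gripper_force': 0.0, 'width': 85.5143184776165} 18.700000000000003
{'mtx': array([[492.62798857,   0.        , 283.1290158 ],
       [  0.        , 492.62798857, 210.10493233],
       [  0.        ,   0.        ,   1.        ]]), 'R': array([[-0.51572571, -0.85671646, -0.00799407],
       [-0.650923  ,  0.39787503, -0.6465251 ],
       [ 0.55706934, -0.32822609, -0.76285083]]), 't': array([216.29074597, 352.53398414, 893.55311884])}
{'mtx': array([[496.23775238,   0.        , 282.48339078],
       [  0.        , 496.23775238, 215.53258256],
       [  0.        ,   0.        ,   1.        ]]), 'R': array([[ 0.99972584, -0.01658073, -0.01653268],
       [-0.02201518, -0.42516904, -0.90484619],
       [ 0.00797383,  0.90496208, -0.4254175 ]]), 't': array([-501.10244233,   30.28028491, 1181.95418705])}
```

View pics/scene0.png

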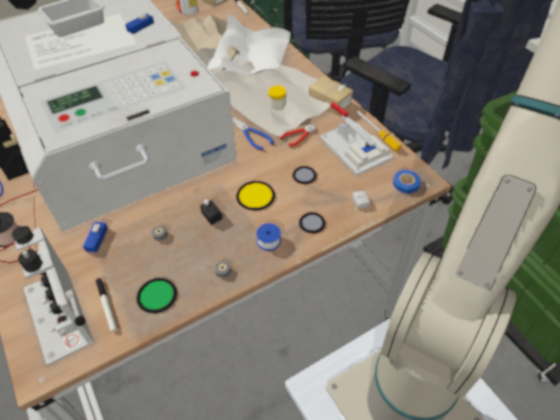

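View pics/side0.png

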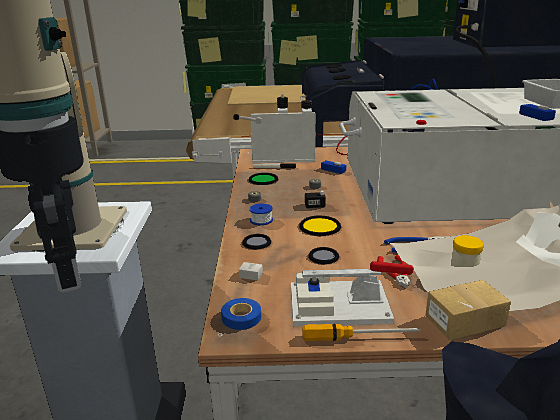

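The scene picture shows the tape at (407,181), block (361,200), spool (268,237), rollers (160,232) and (223,269), counter (211,211). The pads are green (157,295), yellow (256,195) and grey (305,175) and (312,223). In the side picture the tape is at (241,313), rollers at (254,197) and (315,184), spool (261,214), counter (315,200) and block (251,271).

```bash
cat > h.py <<'E'
import numpy as np,cv2
def ray(c,u,z):
    d=c["R"].T@np.linalg.inv(c["mtx"])@[u[0],u[1],1]; o=-c["R"].T@c["t"]
    return (o+d*(z-o[2])/d[2])
def blob(img,lo,hi,c,r):
    "centroid of the hsv mask in a window round c"
    h=cv2.cvtColor(img,cv2.COLOR_RGB2HSV); m=cv2.inRange(h,lo,hi)
    w=np.zeros_like(m); x,y=c; w[y-r:y+r+1,x-r:x+r+1]=m[y-r:y+r+1,x-r:x+r+1]
    n,l,s,ce=cv2.connectedComponentsWithStats(w)
    i=1+s[1:,4].argmax(); return ce[i],s[i]
def hull(img,lo,hi,c,r):
    "min-area ellipse centre from hull of the biggest blob"
    h=cv2.cvtColor(img,cv2.COLOR_RGB2HSV); m=cv2.inRange(h,lo,hi)
    w=np.zeros_like(m); x,y=c; w[y-r:y+r+1,x-r:x+r+1]=m[y-r:y+r+1,x-r:x+r+1]
    k=max(cv2.findContours(w,cv2.RETR_EXTERNAL,cv2.CHAIN_APPROX_NONE)[0],key=cv2.contourArea)
    return cv2.fitEllipse(cv2.convexHull(k))
E
python3 - <<'E'
from cell import ctrl
import cv2; from h import *
I={n:cv2.imread(f"pics/{n}0.png")[:,:,::-1].copy() for n in("scene","side")}
C={n:ctrl.calibration(n) for n in I}
B=((100,100,40),(130,255,255))
T=[("green",((45,80,60),(85,255,255)),2.5,(157,295),(263,179),25),
("yellow",((20,120,120),(35,255,255)),2.5,(256,195),(321,226),28),
("grey1",((0,0,100),(179,45,200)),2.5,(305,175),(323,256),16),
("grey2",((0,0,100),(179,45,200)),2.5,(312,223),(257,242),16),
("tape",B,18,(407,181),(241,313),25),("spool",B,32,(268,234),(261,210),20),
("rolA",((0,0,0),(179,95,140)),9,(160,232),(315,184),12),("rolB",((0,0,0),(179,95,140)),9,(223,269),(254,197),12),
("counter",((0,0,0),(179,255,70)),20,(211,211),(315,200),18),("block",((0,0,110),(179,60,255)),10,(361,200),(251,271),18)]
for n,(lo,hi),z,a,b,r in T:
  for v,p in(("scene",a),("side",b)):
    ce,s=blob(I[v],lo,hi,p,r); e=hull(I[v],lo,hi,p,r)
    print(n,v,ce.round(1),s[2:],"el",np.round(e[0],1),np.round(e[1],1),ray(C[v],ce,z).round(0)[:2],ray(C[v],e[0],z).round(0)[:2])
# crop zoom
a=I["scene"][190:300,130:290]; b=I["side"][160:290,200:360]
cv2.imwrite("pics/zoom.png",np.vstack([cv2.resize(a,(640,440//2*1),interpolation=2),cv2.resize(b,(640,360),interpolation=2)])[:,:,::-1])
E
```

```text
green scene [156.2 294.8] [ 35  31 839] el [156.2 294.7] [29.2 36.1] [446. 297.] [446. 297.]
green side [262.9 178.1] [ 23   7 132] el [262.9 178.1] [ 7.1 22.4] [449. 301.] [449. 301.]
yellow scene [255.1 195. ] [ 34  25 670] el [255.1 195. ] [25.  33.4] [585. -19.] [585. -19.]
yellow side [319.6 224.9] [ 34  14 368] el [319.7 225. ] [13.8 33.3] [589. -16.] [589. -17.]
grey1 scene [304.1 174.3] [ 19  13 184] el [304.1 174.3] [12.7 17.7] [ 582. -161.] [ 582. -161.]
grey1 side [323.1 254.8] [ 22  10 158] el [323.3 254.7] [ 9.3 21. ] [ 584. -158.] [ 584. -158.]
grey2 scene [311.9 222.1] [ 20  15 238] el [311.9 222.1] [15.  19.6] [439. -92.] [439. -92.]
grey2 side [256.1 240.7] [ 20   8 131] el [256.2 240.8] [ 8.3 19.8] [441. -88.] [441. -89.]
tape scene [406.4 182.7] [ 27  23 306] el [406.6 181.2] [22.1 26.6] [ 412. -354.] [ 416. -357.]
tape side [240.9 314.7] [ 40  32 811] el [241.  313.5] [31.7 42. ] [ 425. -381.] [ 425. -377.]
spool scene [268.2 232.9] [ 23  19 345] el [268.3 232.9] [18.3 23.2] [445.  23.] [445.  23.]
spool side [260.7 208.4] [ 23  10 192] el [260.7 208.4] [10.6 22.7] [450.  20.] [450.  20.]
rolA scene [163.3 236.6] [ 20  19 216] el [162.4 235.1] [16.6 22.2] [577. 227.] [583. 227.]
rolA side [314.6 183.6] [ 12  10 104] el [314.8 183.4] [10.1 14.4] [595. 232.] [596. 234.]
rolB scene [226.3 272.6] [ 21  22 265] el [225.5 271.4] [18.4 24.1] [414. 147.] [418. 147.]
rolB side [253.7 196.7] [ 25  13 155] el [253.2 196.9] [11.4 25.7] [427. 147.] [426. 146.]
counter scene [211.5 212.9] [ 20  22 272] el [211.4 212.5] [15.7 24.3] [575. 104.] [576. 103.]
counter side [314.4 200.6] [ 21  17 278] el [313.4 200.4] [17.9 25.7] [584.  87.] [582.  89.]
block scene [360.6 199. ] [ 19  19 274] el [360.6 199. ] [18.1 20.3] [ 433. -229.] [ 433. -229.]
block side [252.1 267.9] [ 24  18 200] el [250.  271.6] [21.6 26.5] [ 437. -217.] [ 434. -231.]
```

carry_out --deltas '[0,0,8,0,0,0,-1,0,0,8,0,0,0,-1,0,0,7.6,0,0,0,-1,0,0,0,0.03,-0.036,0,-1,0,0,0,0.03,-0.036,0,-1,0,0,0,0.03,-0.036,0,-1,0,0,0,0.03,-0.036,0,-1,0,0,0,0.03,-0.036,0,-1,0,0,0,0.02,-0.04,0,-1,0,0,0,0,0,0,-1]'

```text
clock: 1.35
eef_pos: [432.8, -371.0, 230.8]
tool_rot: [-3.138, -0.0, 0.007]
force: [-0.2, -0.5, 0.3]
width: 85.1
gripper_force: 0.0
```

```bash
python3 - <<'E'
from cell import ctrl
import cv2; from h import *
s=ctrl.read_state();print(s["clock"],s["eef_pos"],s["tool_rot"],s["qpos"])
c=ctrl.calibration("wrist");a=ctrl.get_image("wrist");cv2.imwrite("pics/w1.png",a[:,:,::-1])
print(c, -c["R"].T@c["t"])
S=ctrl.calibration("scene")
for p in((85,225),(235,165),(75,340),(62,235)):print(p,ray(S,p,0).round())
E
```

```text
1.35 [ 432.80590744 -371.01235497  230.83435057] [-3.13828378e+00 -3.98441911e-04  7.29713084e-03] [ 0.56278229  0.51773755  0.14957973  1.74757048 -0.09902424  0.88534064
 -0.8075575 ]
{'mtx': array([[357.0577989 ,   0.        , 277.10269285],
       [  0.        , 357.0577989 , 210.38811556],
       [  0.        ,   0.        ,   1.        ]]), 'R': array([[ 7.77641902e-03, -9.99967681e-01, -2.04080305e-03],
       [-9.65551676e-01, -8.03958090e-03,  2.60087150e-01],
       [-2.60095151e-01, -5.20458534e-05, -9.65582990e-01]]), 't': array([-373.35583387,  381.87978316,  490.91713284])} [ 499.31320204 -370.24806365  373.93726268]
(85, 225) [714. 371.   0.]
(235, 165) [708. -26.   0.]
(75, 340) [434. 474.   0.]
(62, 235) [713. 426.   0.]
```

View pics/w1.png

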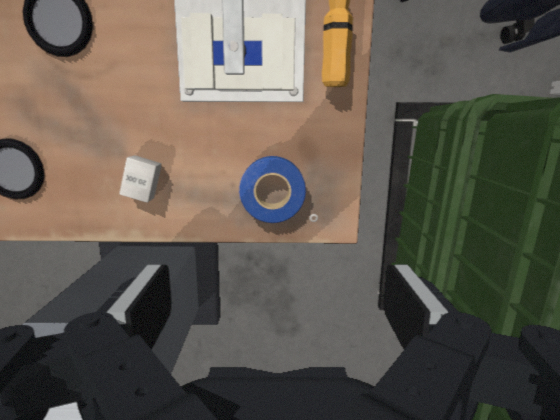

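The wrist picture shows the tape at (272,189), block at (139,180), and the small dishes at (18,168) and (58,18). Next I move to the roller end.

carry_out --deltas '[0,0,0,0,-0.05,0,-1,0,0,0,0,-0.05,0,-1,0,0,0,0,-0.05,0,-1,0,0,0,0,-0.05,0,-1,0,0,0,0,-0.05,0,-1,0,0,0,0,-0.05,0,-1,0,0,0,0,-0.05,0,-1,0,0,0,0,-0.05,0,-1,0,0,0,0,-0.05,0,-1,0,0,0,0,-0.05,0,-1,0,0,0,0,-0.02,0,-1,0,0,0,0,0,0,-1]'

```text
clock: 2.9
eef_pos: [430.7, 144.5, 231.2]
tool_rot: [3.141, -0.0, 0.001]
force: [-0.4, -0.5, -0.0]
width: 85.4
gripper_force: 0.0
```

```bash
python3 - <<'E'
from cell import ctrl
import cv2,pickle; from h import *
s=ctrl.read_state();print(s["clock"],s["eef_pos"],s["tool_rot"],s["qpos"])
c=ctrl.calibration("wrist");a=ctrl.get_image("wrist");cv2.imwrite("pics/w2.png",a[:,:,::-1]);pickle.dump(c,open("w2.pkl","wb"))
E
```

```text
2.9 [430.74200988 144.51683554 231.20279055] [ 3.14137085e+00 -3.13843520e-04  1.12932724e-03] [-0.4446916   0.35353725  0.07852127  2.04122052 -0.03946646  0.74801194
 -1.91174365]
```

View pics/w2.png

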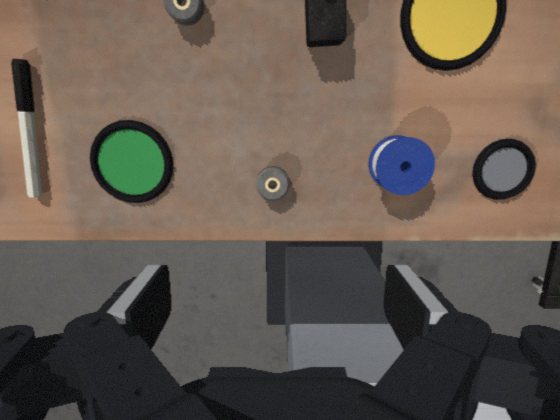

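The roller hub is at (272,184), the other at about (182,2). The green pad is at (132,161), the spool top at (403,164) and a grey pad at (504,169).

```bash
python3 - <<'E'
from cell import ctrl
import cv2,pickle; from h import *
c2=pickle.load(open("w2.pkl","rb"))
c1={'mtx':c2['mtx'],'R':np.array([[ 7.77641902e-03,-9.99967681e-01,-2.04080305e-03],[-9.65551676e-01,-8.03958090e-03,2.60087150e-01],[-2.60095151e-01,-5.20458534e-05,-9.65582990e-01]]),'t':np.array([-373.35583387,381.87978316,490.91713284])}
I=[cv2.imread(f"pics/w{i}.png")[:,:,::-1].copy() for i in(1,2)]
B=((100,100,40),(130,255,255));G=((0,0,90),(179,45,200))
for n,i,(lo,hi),z,p,r in[("tape",0,B,18,(272,189),38),("grey1",0,G,2.5,(58,18),35),
 ("green",1,((45,80,60),(85,255,255)),2.5,(132,161),45),("grey2",1,G,2.5,(504,169),34),("spool",1,B,32,(403,164),40),
 ("hubB",1,((18,30,130),(40,255,255)),18,(272,184),12),("rolB",1,((0,0,0),(179,70,130)),18,(272,184),17),("hubA",1,((18,30,130),(40,255,255)),18,(182,15),14)]:
  h=cv2.cvtColor(I[i],cv2.COLOR_RGB2HSV)
  try:
    e=hull(I[i],lo,hi,p,r); print(n,np.round(e[0],1),np.round(e[1],1),ray((c1,c2)[i],e[0],z).round(1))
  except Exception as x: print(n,x,h[p[1],p[0]])
E
```

```text
tape [272.2 189.4] [65.2 66.3] [ 425.5 -365.1   18. ]
grey1 max() iterable argument is empty [113   8 123]
green [130.9 161.7] [62.6 69.3] [449.3 296.7   2.5]
grey2 [504.2 169.4] [39.3 47.1] [441.8 -93.    2.5]
spool [401.5 164.2] [59.  65.5] [451.1  25.4  32. ]
hubB [272.1 184.4] [15.2 16.1] [428.5 149.8  18. ]
rolB [275.8 184.6] [38.6 42.8] [428.3 146.   18. ]
hubA [181.4   1.1] [16.5 17.3] [594.5 230.4  18. ]
```

carry_out --deltas '[0,0,0,-0.002,-0.004,0.045,-1,0,0,0,0,0,0.05,-1,0,0,0,0,0,0.05,-1,0,0,0,0,0,0.045,-1,0,0,0,0,0,0.025,-1,0,0,0,0,0,0.01,-1,0,0,0,0,0,0,-1,0,0,0,0,0,0,1,0,0,0,0,0,0,1,0,0,0,0,0,0,1,0,0,0,0,0,0,1,0,0,0,0,0,0,1]'

```text
clock: 4.45
eef_pos: [423.3, 149.0, 20.1]
tool_rot: [-3.14, 0.015, -0.001]
force: [-0.8, -0.3, 0.7]
width: 0.1
gripper_force: 0.0
```

```bash
python3 - <<'E'
from cell import ctrl
import cv2,pickle; from h import *
s=ctrl.read_state();print(s["clock"],s["eef_pos"],s["tool_rot"],s["qpos"],s["width"])
c=ctrl.calibration("wrist");a=ctrl.get_image("wrist");cv2.imwrite("pics/w3.png",a[:,:,::-1])
E
```

```text
4.45 [423.30734302 148.99234115  20.13004988] [-3.13972891e+00  1.54171157e-02 -8.97458954e-04] [-0.52222805  0.7623327   0.18841678  2.20620863 -0.61761478  0.23849854
 -1.35094838] 0.08423061770589678
```

View pics/w3.png

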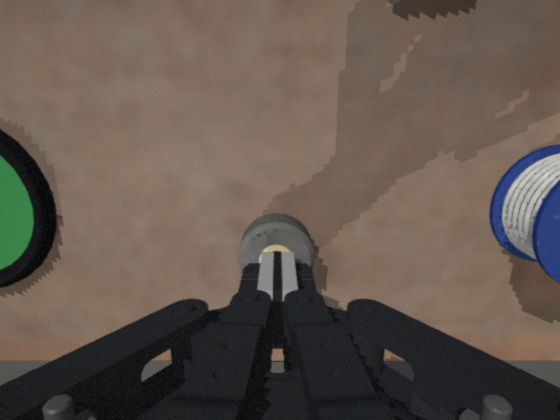

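The shut fingers stand over the roller, hub at (276,252). The descent stopped at the joint 6 limit (q6 0.238, lower limit 0.23). I back up, open and try again more slowly.

carry_out --deltas '[0,0.9,0,0,0,-0.03,-1,0,0,0,0.005,0,-0.02,-1,0,0,0,0,0,0,-1,0,0,0,0,0,0,-1,0,0,0,0,0,0,-1,0,0,0,0,0,0,-1,0,0,0,0,0,0,-1]'

```text
clock: 5.38
eef_pos: [428.5, 148.7, 69.7]
tool_rot: [-3.14, 0.0, -0.001]
force: [0.4, -0.5, 0.3]
width: 85.2
gripper_force: 0.0
```

```bash
python3 - <<'E'
from cell import ctrl
s=ctrl.read_state();print(s["clock"],s["eef_pos"],s["tool_rot"],s["qpos"],s["width"])
E
```

```text
5.375 [428.54478388 148.69011152  69.72469134] [-3.14011597e+00  4.49950571e-04 -1.11483861e-03] [-0.60174598  0.66876371  0.30503869  2.19189772 -0.56868182  0.3560655
 -1.39178507] 85.24628639396506
```

carry_out --deltas '[0,0,0,0,0,0.012,-1,0,0,0,0,0,0.012,-1,0,0,0,0,0,0.01,-1,0,0,0,0,0,0.01,-1,0,0,0,0,0,0.01,-1,0,0,0,0,0,0.005,-1,0,0,0,0,0,0.004,-1,0,0,0,0,0,0,-1]'

```text
clock: 6.38
eef_pos: [428.3, 148.7, 6.2]
tool_rot: [-3.141, 0.001, -0.001]
force: [0.7, 0.2, 0.6]
width: 85.7
gripper_force: 0.0
```

```bash
python3 - <<'E'
from cell import ctrl
s=ctrl.read_state();print(s["clock"],s["eef_pos"],s["tool_rot"],s["qpos"],s["width"])
E
```

```text
6.375 [428.32726179 148.68531237   6.23989248] [-3.14064561e+00  1.00425164e-03 -1.28026760e-03] [-0.56722059  0.80212972  0.25661349  2.20955384 -0.90554072  0.23564018
 -1.06687397] 85.74983191064238
```

Slow descent works. Now I close and lift.

carry_out --deltas '[0,0,0,0,0,0,1,0,0,0,0,0,0,1,0,0,0,0,0,0,1,0,0,0,0,0,0,1,0,0,0,0,0,0,1,0,0,0,0,0,-0.01,1,0,0,0,0,0,-0.03,1,0,0,0,0,0,-0.04,1,0,0,0,0,0,-0.04,1,0,0,0,0,0,0,1]'

```text
clock: 7.62
eef_pos: [430.3, 149.4, 129.8]
tool_rot: [-3.138, -0.005, -0.0]
force: [-0.6, 0.6, -0.9]
width: 31.0
gripper_force: 59.5
```

carry_out --deltas '[0,0,0,0.002,0.04,0,1,0,0,0,0.002,0.05,0,1,0,0,0,0.002,0.05,0,1,0,0,0,0.002,0.05,0,1,0,0,0,0.002,0.04,0,1,0,0,0,0.001,0.011,0.02,1,0,0,0,0,0,0.02,1,0,0,0,0,0,0.02,1,0,0,0,0,0,0,1,0,0,0,0,0,0,1]'

```text
clock: 8.88
eef_pos: [439.5, -92.2, 66.9]
tool_rot: [-3.14, -0.0, -0.001]
force: [0.4, -0.3, -0.0]
width: 30.9
gripper_force: 59.5
```

```bash
python3 - <<'E'
from cell import ctrl
import cv2; from h import *
s=ctrl.read_state();print(s["clock"],s["eef_pos"],s["tool_rot"],s["qpos"],s["width"])
c=ctrl.calibration("wrist");a=ctrl.get_image("wrist");cv2.imwrite("pics/w4.png",a[:,:,::-1])
E
```

```text
8.875 [439.46794358 -92.23398801  66.91207501] [-3.13987452e+00 -9.33414701e-05 -1.09505386e-03] [-0.12355998  0.68842699  0.39976156  2.20645274 -0.73735557  0.37925756
 -0.67916711] 30.938142761353085
```

View pics/w4.png

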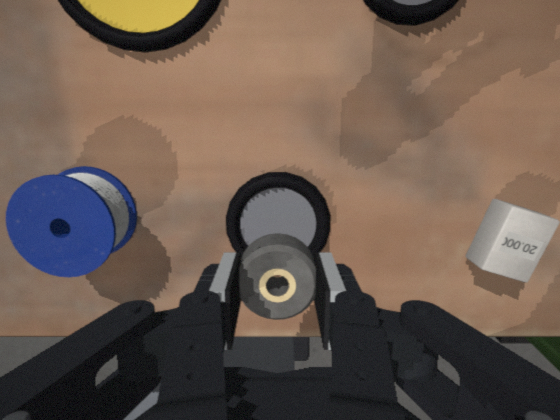

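The roller is held level, hub at (277,285), above the dish centred at (279,215). I lower it.

carry_out --deltas '[0,0,0,0.0015,0,0.01,1,0,0,0,0,0,0.01,1,0,0,0,0,0,0.01,1,0,0,0,0,0,0.01,1,0,0,0,0,0,0.01,1,0,0,0,0,0,0.005,1,0,0,0,0,0,0.003,1,0,0,0,0,0,0,1]'

```text
clock: 9.93
eef_pos: [440.6, -92.1, 9.9]
tool_rot: [-3.139, -0.001, -0.002]
force: [-4.1, 0.4, 25.6]
width: 31.2
gripper_force: 62.2
```

carry_out --deltas '[0,0,0,0,0,-0.001,1,0,0,0,0,0,0,1]'

```text
clock: 10.18
eef_pos: [440.6, -92.1, 10.0]
tool_rot: [-3.139, -0.0, -0.002]
force: [-1.8, 0.3, 13.0]
width: 31.3
gripper_force: 60.7
```

carry_out --deltas '[0,0,0,0,0,-0.0005,1,0,0,0,0,0,0,-1,0,0,0,0,0,0,-1,0,0,0,0,0,0,-1,0,0,0,0,0,0,-1,0,0,0,0,0,-0.02,-1,0,0,0,0,0,-0.04,-1,0,0,0,0,0,-0.04,-1,0,0,0,0,0,-0.04,-1,0,0,0,0,0,0,-1]'

```text
clock: 11.42
eef_pos: [442.7, -92.6, 152.3]
tool_rot: [-3.141, -0.005, -0.0]
force: [-0.3, 0.5, -0.4]
width: 85.7
gripper_force: 0.0
```

```bash
python3 - <<'E'
from cell import ctrl
import cv2,pickle; from h import *
s=ctrl.read_state();print(s["clock"],s["eef_pos"],s["tool_rot"],s["qpos"],s["width"])
c=ctrl.calibration("wrist");a=ctrl.get_image("wrist");cv2.imwrite("pics/w5.png",a[:,:,::-1]);pickle.dump(c,open("w5.pkl","wb"))
E
```

```text
11.425 [442.67260096 -92.6120733  152.32512825] [-3.14063273e+00 -5.35927707e-03 -3.28012604e-04] [-0.32897769  0.57661497  0.70049583  2.14852157 -0.64513909  0.62885065
 -0.73993287] 85.74999651533186
```

View pics/w5.png

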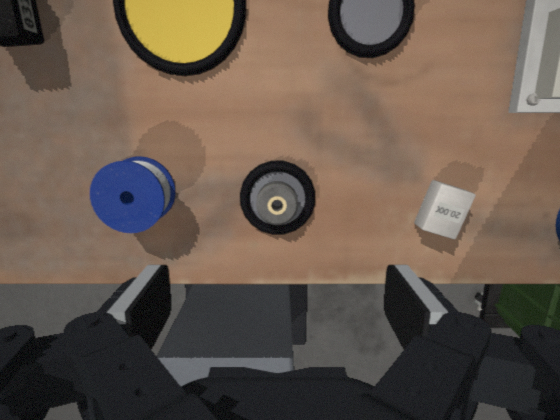

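The hub is at (277,205) and the dish ring centre at (278,198). I check the fit by computation and measure the spool and the other dish.

```bash
python3 - <<'E'
import cv2,pickle; from h import *
c=pickle.load(open("w5.pkl","rb"));a=cv2.imread("pics/w5.png")[:,:,::-1].copy()
D=((0,0,0),(179,255,45))
for n,(lo,hi),z,p,r in[("hub",((18,40,130),(40,255,255)),20.5,(277,205),14),("ring2",D,7,(278,198),42),("ring1",D,7,(371,14),48),("spool",((100,100,40),(130,255,255)),32,(128,195),42),("hole",D,32,(127,198),12)]:
  e=hull(a,lo,hi,p,r); print(n,np.round(e[0],1),np.round(e[1],1),ray(c,e[0],z).round(1))
E
```

```text
hub [276.6 205. ] [18.8 19.7] [440.2 -91.7  20.5]
ring2 [277.3 197.2] [73.1 74.5] [443.5 -92.2   7. ]Traceback (most recent call last):
  File "<stdin>", line 5, in <module>
  File "h.py", line 15, in hull
    k=max(cv2.findContours(w,cv2.RETR_EXTERNAL,cv2.CHAIN_APPROX_NONE)[0],key=cv2.contourArea)
ValueError: max() iterable argument is empty
```

carry_out --deltas '[0,0,0,0.018,-0.04,0,-1,0,0,0,0.018,-0.04,0,-1,0,0,0,0.018,-0.04,0,-1,0,0,0,0.018,-0.04,0,-1,0,0,0,0.018,-0.04,0,-1,0,0,0,0.018,-0.04,0,-1,0,0,0,0.018,-0.04,0,-1,0,0,0,0.018,-0.04,0,-1,0,0,0,0,0,0,-1,0,0,0,0,0,0,-1]'

```text
clock: 12.72
eef_pos: [584.3, 226.4, 149.2]
tool_rot: [-3.141, 0.002, -0.002]
force: [-0.5, -0.2, 0.1]
width: 85.2
gripper_force: 0.0
```

```bash
python3 - <<'E'
from cell import ctrl
import cv2,pickle; from h import *
s=ctrl.read_state();print(s["clock"],s["eef_pos"],s["tool_rot"],s["qpos"],s["width"])
c=ctrl.calibration("wrist");a=ctrl.get_image("wrist");cv2.imwrite("pics/w6.png",a[:,:,::-1])
e=hull(a,(18,40,130),(40,255,255),(278,200),60);print(e,ray(c,e[0],18))
E
```

```text
12.725 [584.3327732  226.44564104 149.22751815] [-3.14137086e+00  2.30895132e-03 -1.72143104e-03] [-0.83863214  0.81440168  0.75483019  1.67600437 -0.67141467  0.93096912
 -1.39368554] 85.22827916457649
((272.6300964355469, 187.51852416992188), (19.354291915893555, 20.2910213470459), 90.13052368164062) [595.12041528 230.3669065   18.        ]
```

View pics/w6.png

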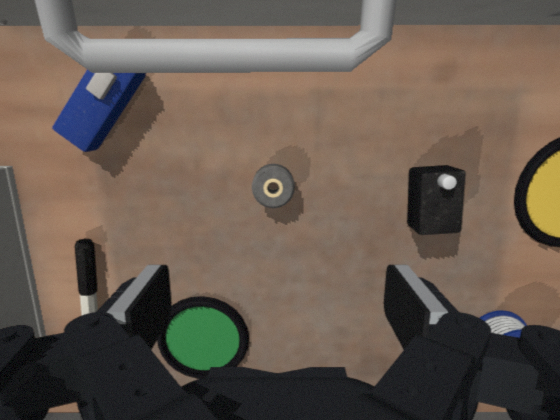

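Roller hub at (273,188); the machine's handle shows at rows 40-70, so I check its clearance from the wrist.

```bash
python3 - <<'E'
from cell import ctrl
import numpy as np
W=ctrl.calibration("wrist");S=ctrl.calibration("scene")
P=lambda c:c["mtx"]@np.c_[c["R"],c["t"]]
import cv2
# right/left lower corners of the handle bar: wrist (350,70),(85,70) ; scene ~(146,158),(97,174)
for w,s in(((355,62),(146,157)),((78,62),(98,174))):
  X=cv2.triangulatePoints(P(W),P(S),np.array(w,float),np.array(s,float));X=X[:3,0]/X[3];print(X.round())
E
```

```text
[667. 198. 173.]
[671. 298. 169.]
```

The handle stands at x 667, z 170, where the wrist camera would come down. I turn the tool half round so the camera faces the robot.

carry_out --deltas '[0,0,-10,0,0,0,-1,0,0,-10,0,0,0,-1,0,0,-10,0,0,0,-1,0,0,-10,0,0,0,-1,0,0,-10,0,0,0,-1,0,0,-10,0,0,0,-1,0,0,-10,0,0,0,-1,0,0,-10,0,0,0,-1,0,0,-10,0,0,0,-1]'

```text
clock: 13.9
eef_pos: [584.9, 225.6, 150.6]
tool_rot: [-3.141, -0.001, 1.573]
force: [0.0, 0.1, -0.1]
width: 85.2
gripper_force: 0.0
```

carry_out --deltas '[0,0,-10,0,0,0,-1,0,0,-10,0,0,0,-1,0,0,-10,0,0,0,-1,0,0,-10,0,0,0,-1,0,0,-10,0,0,0,-1,0,0,-10,0,0,0,-1,0,0,-10,0,0,0,-1,0,0,-10,0,0,0,-1,0,0,-10,0,0,0,-1,0,0,0,0,0,0,-1]'

```text
clock: 15.15
eef_pos: [585.0, 225.7, 150.5]
tool_rot: [3.14, -0.001, 3.137]
force: [-0.0, -0.1, -0.8]
width: 85.5
gripper_force: 0.0
```

```bash
python3 - <<'E'
from cell import ctrl
import cv2,pickle; from h import *
s=ctrl.read_state();print(s["clock"],s["eef_pos"],s["tool_rot"],s["qpos"],s["width"])
c=ctrl.calibration("wrist");a=ctrl.get_image("wrist");cv2.imwrite("pics/w7.png",a[:,:,::-1])
e=hull(a,(18,40,130),(40,255,255),(284,190),60);print(e,ray(c,e[0],18))
E
```

```text
15.15 [585.01085847 225.66821405 150.48557442] [ 3.14032000e+00 -8.18252119e-04  3.13676376e+00] [-0.33936436  0.6883112  -0.11974625  1.6601969   0.10393619  0.79951615
  1.06134297] 85.49738627711385
((282.3823547363281, 211.5115509033203), (18.369192123413086, 19.31331443786621), 83.78916931152344) [595.29877433 230.45739122  18.        ]
```

carry_out --deltas '[0,0,0,-0.0085,0.0045,0.01,-1,0,0,0,0,0,0.04,-1,0,0,0,0,0,0.04,-1,0,0,0,0,0,0.03,-1,0,0,0,0,0,0.015,-1,0,0,0,0,0,0.008,-1,0,0,0,0,0,0,-1]'

```text
clock: 16.08
eef_pos: [594.2, 232.5, 7.8]
tool_rot: [3.14, 0.001, 3.14]
force: [-0.3, 0.3, 0.9]
width: 85.4
gripper_force: 0.0
```

carry_out --deltas '[0,0,0,0,-0.002,0,1,0,0,0,0,0,0,1,0,0,0,0,0,0,1,0,0,0,0,0,0,1,0,0,0,0,0,0,1,0,0,0,0,0,-0.01,1,0,0,0,0,0,-0.04,1,0,0,0,0,0,-0.04,1,0,0,0,0,0,-0.04,1,0,0,0,0,0,0,1]'

```text
clock: 17.32
eef_pos: [596.3, 231.2, 141.9]
tool_rot: [3.137, 0.007, 3.141]
force: [0.2, 0.5, -0.9]
width: 30.9
gripper_force: 59.5
```

carry_out --deltas '[0,0,0,0.003,-0.032,0,1,0,0,0,0.003,-0.045,0,1,0,0,0,0.003,-0.045,0,1,0,0,0,0.002,-0.045,0,1,0,0,0,0,-0.045,0,1,0,0,0,0,-0.045,0,1,0,0,0,0,-0.045,0,1,0,0,0,0,-0.045,0,1,0,0,0,0,-0.045,0,1,0,0,0,0,0,0,1,0,0,0,0,0,0,1]'

```text
clock: 18.7
eef_pos: [581.9, -161.2, 136.3]
tool_rot: [3.139, -0.001, 3.141]
force: [-0.0, 0.3, -0.5]
width: 31.1
gripper_force: 59.6
```

```bash
python3 - <<'E'
from cell import ctrl
import cv2,pickle; from h import *
s=ctrl.read_state();print(s["clock"],s["eef_pos"],s["tool_rot"],s["qpos"],s["width"])
c=ctrl.calibration("wrist");a=ctrl.get_image("wrist");cv2.imwrite("pics/w8.png",a[:,:,::-1])
e=hull(a,(18,40,130),(40,255,255),(280,285),30);print(e,ray(c,e[0],s["eef_pos"][2]+11))
e=hull(a,(0,0,0),(179,255,45),(280,190),50);print(e,ray(c,e[0],7))
E
```

```text
18.7 [ 581.86564205 -161.20098926  136.30131568] [ 3.13862227e+00 -1.13256123e-03  3.14052914e+00] [ 0.33025234  0.68095749 -0.16833185  1.73573778  0.15314773  0.73941175
  1.65496925] 31.085832673125303
((277.14501953125, 281.3848876953125), (33.5837287902832, 37.17340087890625), 86.049560546875) [ 581.88190051 -160.59506871  147.30131568]
((274.90936279296875, 200.99952697753906), (77.66439819335938, 81.32785034179688), 29.101778030395508) [ 582.60547975 -162.09520153    7.        ]
```

View pics/w8.png

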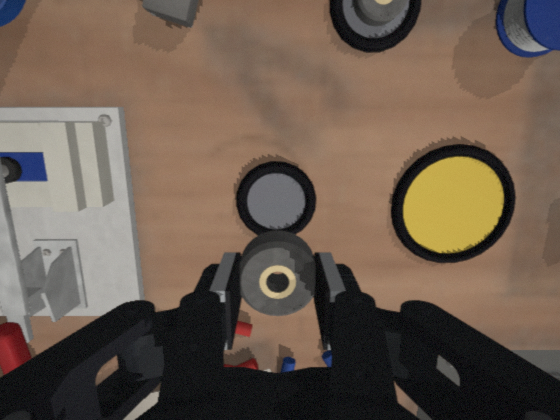

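The roller, at (277,281), is above the dish at (276,200). I lower it.

carry_out --deltas '[0,0,0,-0.001,0,0.03,1,0,0,0,0,0,0.04,1,0,0,0,0,0,0.03,1,0,0,0,0,0,0.015,1,0,0,0,0,0,0.008,1,0,0,0,0,0,0.0015,1,0,0,0,0,0,0,1]'

```text
clock: 19.62
eef_pos: [584.2, -161.8, 13.4]
tool_rot: [3.14, 0.002, 3.141]
force: [0.4, -0.3, -0.4]
width: 31.0
gripper_force: 59.6
```

carry_out --deltas '[0,0,0,0,0,0.0015,1,0,0,0,0,0,0.001,1,0,0,0,0,0,0,1]'

```text
clock: 20.0
eef_pos: [584.0, -161.9, 11.3]
tool_rot: [3.14, 0.002, 3.14]
force: [-1.3, 0.5, 6.9]
width: 31.1
gripper_force: 60.2
```

carry_out --deltas '[0,0,0,0,0,0,-1,0,0,0,0,0,0,-1,0,0,0,0,0,0,-1,0,0,0,0,0,0,-1,0,0,0,0,0,-0.02,-1,0,0,0,0,0,-0.04,-1,0,0,0,0,0,-0.04,-1,0,0,0,0,0,-0.04,-1,0,0,0,0,0,0,-1]'

```text
clock: 21.12
eef_pos: [586.2, -162.5, 155.0]
tool_rot: [-3.141, 0.009, 3.141]
force: [0.3, 0.5, -0.3]
width: 85.4
gripper_force: 0.0
```

```bash
python3 - <<'E'
from cell import ctrl
import cv2,pickle; from h import *
s=ctrl.read_state();print(s["clock"],s["eef_pos"],s["tool_rot"])
c=ctrl.calibration("wrist");a=ctrl.get_image("wrist");cv2.imwrite("pics/w9.png",a[:,:,::-1])
e=hull(a,(18,40,130),(40,255,255),(280,210),20);print(e,ray(c,e[0],20.5))
e=hull(a,(0,0,0),(179,255,45),(280,200),50);print(e,ray(c,e[0],7))
E
```

```text
21.125 [ 586.18587647 -162.51289739  154.95060948] [-3.14133757  0.0085819   3.14051964]
((277.9501953125, 195.93055725097656), (17.757568359375, 19.0672664642334), 84.79537963867188) [ 585.33421769 -161.44251223   20.5       ]
((277.6636962890625, 187.79278564453125), (73.53309631347656, 74.53424072265625), 95.11236572265625) [ 581.62428069 -161.67002209    7.        ]
```

The second roller is centred to within 4 mm in its dish. Now the spool.

carry_out --deltas '[0,0,0,0.027,0.037,0,-1,0,0,0,0.027,0.037,0,-1,0,0,0,0.027,0.037,0,-1,0,0,0,0.027,0.037,0,-1,0,0,0,0.027,0.037,0,-1,0,0,0,0,0,0,-1,0,0,0,0,0,0,-1]'

```text
clock: 22.05
eef_pos: [448.8, 22.8, 150.2]
tool_rot: [3.14, 0.0, 3.141]
force: [0.4, -0.7, -0.5]
width: 85.5
gripper_force: 0.0
```

```bash
python3 - <<'E'
from cell import ctrl
import cv2,pickle; from h import *
s=ctrl.read_state();print(s["clock"],s["eef_pos"],s["tool_rot"],s["qpos"])
c=ctrl.calibration("wrist");a=ctrl.get_image("wrist");cv2.imwrite("pics/w10.png",a[:,:,::-1])
h=cv2.inRange(cv2.cvtColor(a,cv2.COLOR_RGB2HSV),(100,100,40),(130,255,255))
e=hull(a,(100,100,40),(130,255,255),(280,200),60);print(e,ray(c,e[0],32))
e=hull(a,(0,0,0),(179,255,60),(int(e[0][0]),int(e[0][1])),12);print(e,ray(c,e[0],32))
E
```

```text
22.05 [448.83021423  22.77420115 150.19681   ] [3.14030459e+00 1.54184882e-04 3.14062569e+00] [-0.00230434  0.4837827  -0.15305478  2.13794388  0.13858489  0.5285449
  1.31196096]
((275.1241760253906, 200.24606323242188), (72.7596435546875, 76.62876892089844), 177.9630584716797) [446.45880215  21.89474743  32.        ]
((275.5593566894531, 203.25148010253906), (9.066300392150879, 11.781187057495117), 114.41077423095703) [448.7920066   22.21862868  32.        ]
```

View pics/w10.png

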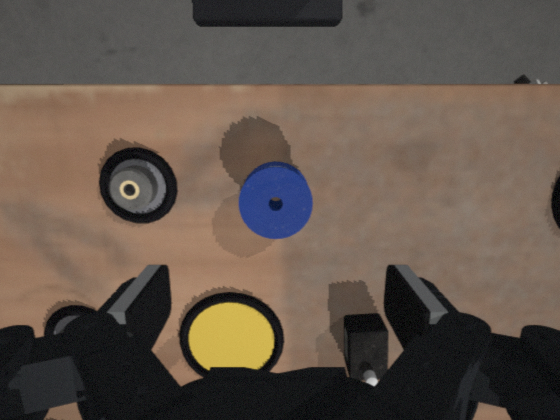

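The spool top is at (275,201) with its hole at (276,203), which gives (447.5, 22). Roller 1 sits in its dish. I descend slowly.

carry_out --deltas '[0,0,0,0.001,0,0.03,-1,0,0,0,0,0,0.03,-1,0,0,0,0,0,0.02,-1,0,0,0,0,0,0.012,-1,0,0,0,0,0,0.012,-1,0,0,0,0,0,0.012,-1,0,0,0,0,0,0.01,-1,0,0,0,0,0,0.01,-1,0,0,0,0,0,0.006,-1,0,0,0,0,0,0,-1]'

```text
clock: 23.35
eef_pos: [447.9, 23.1, 8.1]
tool_rot: [3.14, -0.0, 3.14]
force: [-0.1, -0.4, 0.4]
width: 85.3
gripper_force: 0.0
```

carry_out --deltas '[0,0,0,0,-0.001,0,1,0,0,0,0,0,0,1,0,0,0,0,0,0,1,0,0,0,0,0,0,1,0,0,0,0,0,0,1,0,0,0,0,0,-0.01,1,0,0,0,0,0,-0.02,1,0,0,0,0,0,-0.03,1,0,0,0,0,0,-0.03,1,0,0,0,0,0,-0.02,1,0,0,0,0,0,0,1]'

```text
clock: 24.72
eef_pos: [448.4, 22.2, 119.6]
tool_rot: [3.14, 0.003, 3.14]
force: [1.2, -0.1, -3.9]
width: 51.1
gripper_force: 63.1
```

carry_out --deltas '[0,0,0,0,0.025,0,1,0,0,0,0,0.04,0,1,0,0,0,0,0.04,0,1,0,0,0,0,0.04,0,1,0,0,0,0,0.04,0,1,0,0,0,0,0.04,0,1,0,0,0,0,0.03,0,1,0,0,0,0,0.02,0,1,0,0,0,0,0,0,1,0,0,0,0,0,0,1]'

```text
clock: 25.98
eef_pos: [447.8, 295.0, 118.2]
tool_rot: [-3.141, -0.001, 3.139]
force: [0.7, -0.8, -2.9]
width: 51.1
gripper_force: 63.2
```

```bash
python3 - <<'E'
from cell import ctrl
import cv2,pickle; from h import *
s=ctrl.read_state();print(s["clock"],s["eef_pos"],s["tool_rot"],s["qpos"])
c=ctrl.calibration("wrist");a=ctrl.get_image("wrist");cv2.imwrite("pics/w11.png",a[:,:,::-1])
e=hull(a,(0,0,0),(179,255,45),(277,195),65);print(e,ray(c,e[0],7))
E
```

```text
25.975 [447.84401313 295.04446985 118.2460202 ] [-3.14057343e+00 -9.20450489e-04  3.13927268e+00] [-0.28121349  0.68146796 -0.54326946  1.92887753  0.54326492  0.6818419
  0.40982313]
((278.953369140625, 202.27183532714844), (110.4842529296875, 113.58875274658203), 90.51936340332031) [445.17584275 296.81644808   7.        ]
```

View pics/w11.png

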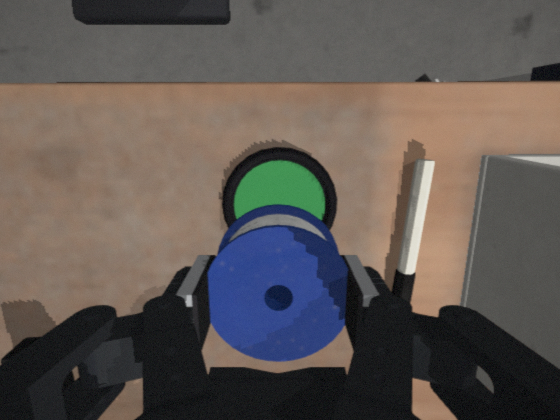

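The spool is held level, hole at (278,297), above the green pad at (279,202). I lower it.

carry_out --deltas '[0,0,0,0.001,0.002,0.03,1,0,0,0,0,0,0.03,1,0,0,0,0,0,0.02,1,0,0,0,0,0,0.012,1,0,0,0,0,0,0.01,1,0,0,0,0,0,0.003,1,0,0,0,0,0,0,1]'

```text
clock: 26.9
eef_pos: [447.1, 299.5, 14.1]
tool_rot: [3.14, 0.0, 3.141]
force: [-0.4, 0.1, -2.4]
width: 51.1
gripper_force: 63.2
```

carry_out --deltas '[0,0,0,0,-0.002,0.0015,1,0,0,0,0,0,0.001,1,0,0,0,0,0,0.0005,1,0,0,0,0,0,0,1]'

```text
clock: 27.4
eef_pos: [447.2, 297.1, 12.1]
tool_rot: [3.14, 0.001, 3.14]
force: [-1.8, -2.1, 8.7]
width: 51.1
gripper_force: 63.8
```

carry_out --deltas '[0,0,0,0,0,0,-1,0,0,0,0,0,0,-1,0,0,0,0,0,0,-1,0,0,0,0,0,0,-1,0,0,0,0,0,-0.02,-1,0,0,0,0,0,-0.04,-1,0,0,0,0,0,-0.04,-1,0,0,0,0,0,-0.04,-1,0,0,0,0,0,0,-1]'

```text
clock: 28.52
eef_pos: [448.5, 298.6, 153.6]
tool_rot: [3.136, 0.005, 3.14]
force: [0.2, 1.3, -0.0]
width: 85.5
gripper_force: 0.0
```

```bash
python3 - <<'E'
from cell import ctrl
import cv2,pickle; from h import *
s=ctrl.read_state();print(s["clock"],s["eef_pos"],s["tool_rot"])
c=ctrl.calibration("wrist");a=ctrl.get_image("wrist");cv2.imwrite("pics/w12.png",a[:,:,::-1])
e=hull(a,(100,100,40),(130,255,255),(280,200),60);print(e,ray(c,e[0],34.5))
e=hull(a,(0,0,0),(179,255,45),(277,195),65);print(e,ray(c,e[0],7))
E
```

```text
28.525 [448.48593366 298.58057475 153.61161633] [3.13633531 0.00495889 3.14029532]
((274.8445739746094, 199.38800048828125), (74.04622650146484, 78.21969604492188), 179.67787170410156) [446.22751923 298.01105426  34.5       ]
((273.37103271484375, 190.71839904785156), (99.13468170166016, 100.95262145996094), 96.41436004638672) [445.59665862 296.73588764   7.        ]
```

The spool is centred within 2 mm. Now to the tape.

carry_out --deltas '[0,0,0,0,-0.03,0,-1,0,0,0,0,-0.045,0,-1,0,0,0,0,-0.048,0,-1,0,0,0,0,-0.048,0,-1,0,0,0,0,-0.048,0,-1,0,0,0,0,-0.048,0,-1,0,0,0,0,-0.048,0,-1,0,0,0,0,-0.048,0,-1,0,0,0,0,-0.048,0,-1,0,0,0,0,-0.048,0,-1,0,0,0,0,-0.048,0,-1,0,0,0,0,-0.048,0,-1]'

```text
clock: 30.08
eef_pos: [445.3, -259.1, 148.5]
tool_rot: [3.138, -0.002, 3.141]
force: [0.9, 0.1, -0.4]
width: 85.3
gripper_force: 0.0
```

carry_out --deltas '[0,0,0,0.01,-0.04,0,-1,0,0,0,0.012,-0.04,0,-1,0,0,0,0,-0.025,0,-1,0,0,0,0,0,0,-1,0,0,0,0,0,0,-1]'

```text
clock: 30.7
eef_pos: [424.1, -361.0, 148.8]
tool_rot: [3.138, -0.001, -3.141]
force: [0.5, 0.9, 0.9]
width: 85.3
gripper_force: 0.0
```

```bash
python3 - <<'E'
from cell import ctrl
import cv2,pickle; from h import *
s=ctrl.read_state();print(s["clock"],s["eef_pos"],s["tool_rot"],s["qpos"])
c=ctrl.calibration("wrist");a=ctrl.get_image("wrist");cv2.imwrite("pics/w13.png",a[:,:,::-1])
e=hull(a,(100,100,40),(130,255,255),(280,200),75);print(e,ray(c,e[0],18))
E
```

```text
30.7 [ 424.11056922 -361.04969603  148.79288924] [ 3.13776416e+00 -1.06491444e-03 -3.14110886e+00] [ 1.07657598  0.6853915  -0.6628573   1.84670729  0.56397184  0.80948269
  1.69156853]
((271.2081604003906, 196.8759002685547), (84.45845794677734, 85.02645874023438), 178.1873321533203) [ 421.91157861 -364.74240919   18.        ]
```

carry_out --deltas '[0,0,0,0.0005,-0.004,0.03,-1,0,0,0,0,0,0.03,-1,0,0,0,0,0,0.03,-1,0,0,0,0,0,0.02,-1,0,0,0,0,0,0.012,-1,0,0,0,0,0,0.007,-1,0,0,0,0,0,0,-1,0,0,0,0,0,0,-1]'

```text
clock: 31.75
eef_pos: [424.3, -366.8, 21.3]
tool_rot: [3.14, 0.001, 3.141]
force: [-0.1, -0.3, 0.5]
width: 85.5
gripper_force: 0.0
```

carry_out --deltas '[0,0,0,0,0.002,0.008,-1,0,0,0,0,0,0.006,-1,0,0,0,0,0,0.006,-1,0,0,0,0,0,0,-1,0,0,0,0,0,0,-1]'

```text
clock: 32.38
eef_pos: [423.9, -364.5, 0.7]
tool_rot: [3.14, 0.0, 3.141]
force: [0.4, -0.5, 0.6]
width: 85.6
gripper_force: 0.0
```

carry_out --deltas '[0,0,0,0,0,0,1,0,0,0,0,0,0,1,0,0,0,0,0,0,1,0,0,0,0,0,0,1,0,0,0,0,0,-0.01,1,0,0,0,0,0,-0.03,1,0,0,0,0,0,-0.04,1,0,0,0,0,0,-0.04,1,0,0,0,0,0,0,1]'

```text
clock: 33.5
eef_pos: [425.8, -365.9, 124.1]
tool_rot: [-3.139, 0.005, 3.14]
force: [0.2, -1.0, -1.2]
width: 65.2
gripper_force: 66.6
```

carry_out --deltas '[0,0,0,-0.02,0.035,0,1,0,0,0,-0.02,0.043,0,1,0,0,0,-0.02,0.045,0,1,0,0,0,-0.02,0.045,0,1,0,0,0,-0.02,0.045,0,1,0,0,0,-0.02,0.045,0,1,0,0,0,-0.02,0.045,0,1,0,0,0,-0.02,0.045,0,1,0,0,0,0,0,0,1,0,0,0,0,0,0,1]'

```text
clock: 34.75
eef_pos: [583.2, -17.5, 120.5]
tool_rot: [3.141, -0.002, 3.141]
force: [-0.6, -0.7, -0.6]
width: 64.8
gripper_force: 66.5
```

```bash
python3 - <<'E'
from cell import ctrl
import cv2,pickle; from h import *
s=ctrl.read_state();print(s["clock"],s["eef_pos"],s["tool_rot"])
c=ctrl.calibration("wrist");a=ctrl.get_image("wrist");cv2.imwrite("pics/w14.png",a[:,:,::-1])
P=c["mtx"]@(c["R"]@np.array([587,-18,7.])+c["t"]);print(P/P[2])
E
```

```text
34.75 [583.21368661 -17.51776821 120.50172198] [ 3.14094398e+00 -1.98578432e-03  3.14096957e+00]
[275.73420059 210.12491313   1.        ]
```

View pics/w14.png

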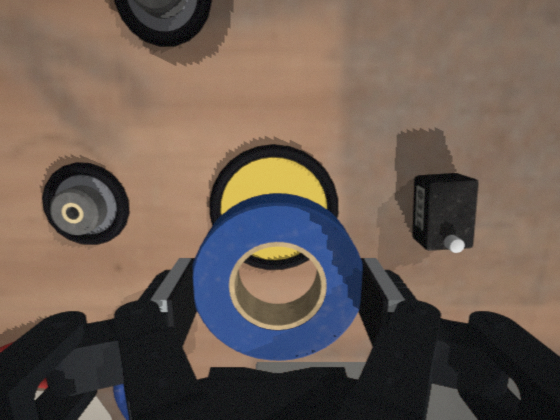

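The tape is held level, bore at (278,287), above the yellow dish at about (274,204). I lower it.

carry_out --deltas '[0,0,0,-0.001,-0.001,0.03,1,0,0,0,0,0,0.03,1,0,0,0,0,0,0.03,1,0,0,0,0,0,0.015,1,0,0,0,0,0,0.007,1,0,0,0,0,0,0,1,0,0,0,0,0,0,1]'

```text
clock: 35.67
eef_pos: [585.9, -17.7, 10.3]
tool_rot: [3.14, 0.002, 3.14]
force: [0.2, -0.7, 0.1]
width: 64.9
gripper_force: 66.6
```

carry_out --deltas '[0,0,0,0.001,-0.001,0.003,1,0,0,0,0,0,0.002,1,0,0,0,0,0,0.001,1,0,0,0,0,0,0,1]'

```text
clock: 36.17
eef_pos: [584.1, -18.9, 4.0]
tool_rot: [3.141, 0.0, 3.141]
force: [-1.4, -0.8, 6.2]
width: 65.4
gripper_force: 67.3
```

Contact at the expected height, so I release and lift, then back off clear of the views.

carry_out --deltas '[0,0,0,0,0,0,-1,0,0,0,0,0,0,-1,0,0,0,0,0,0,-1,0,0,0,0,0,0,-1,0,0,0,0,0,-0.02,-1,0,0,0,0,0,-0.04,-1,0,0,0,0,0,-0.04,-1,0,0,0,0,0,-0.05,-1,0,0,0,0,0,-0.05,-1,0,0,0,0,0,-0.05,-1,0,0,0,0,0,0,-1]'

```text
clock: 37.55
eef_pos: [586.5, -18.1, 259.0]
tool_rot: [3.14, 0.01, 3.141]
force: [-0.4, 0.5, -0.8]
width: 85.4
gripper_force: 0.0
```

```bash
python3 - <<'E'
from cell import ctrl
import cv2; from h import *
s=ctrl.read_state();print(s["clock"],s["eef_pos"],s["force"])
c=ctrl.calibration("wrist");a=ctrl.get_image("wrist");b=ctrl.get_image("side")
cv2.imwrite("pics/fin.png",np.vstack([a[:,:,::-1][:330],cv2.resize(b[160:300,200:360],(308,270),interpolation=2)[:,:,::-1].repeat(1,0) if 0 else cv2.resize(b[160:290,180:400],(560,270),interpolation=2)[:,:,::-1]]))
e=hull(a,(100,100,40),(130,255,255),(277,195),60);print(e,ray(c,e[0],20.5))
e=hull(a,(0,0,0),(179,255,45),(277,195),65);print(e,ray(c,e[0],5))
E
```

```text
37.55 [586.54142408 -18.1455461  258.95279236] [-0.38047064  0.49760491 -0.79202537]
((276.0544738769531, 170.49868774414062), (61.08641815185547, 62.0478515625), 4.145810127258301) [582.78982669 -18.50801916  20.5       ]
((274.6866455078125, 170.9892578125), (85.0545425415039, 85.44865417480469), 102.4183349609375) [585.93124044 -20.07549798   5.        ]
```

View pics/fin.png

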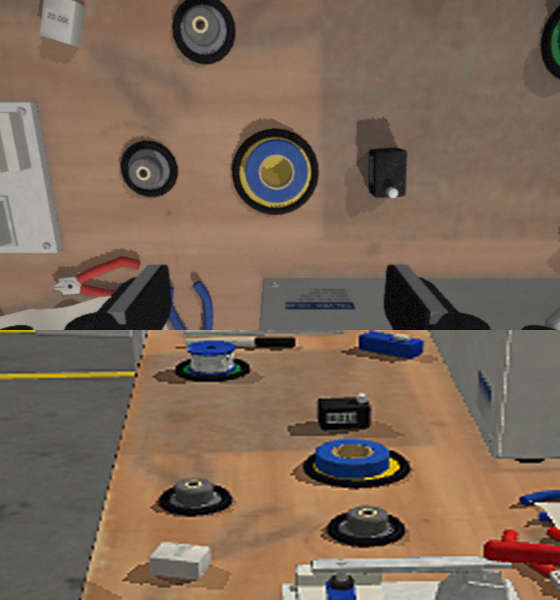

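In the top view the tape at (276,170) lies flat inside its dish ring at (275,171). The side view shows all four parts level in their dishes, with the block and counter standing apart and upright.

```bash
python3 -c "
from cell import ctrl
print(ctrl.finish_job())"
```

```text
the job is handed in; nothing more can be done
None
```

I handed in the job at about 38 s: both rollers, the spool and the tape lie flat in their dishes (offsets under 4 mm), and I did not touch the stop block or the tally counter.

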